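# Walk the transformer round to the stop

## Task

Turn the heavy grey transformer round on the worktop by pushing its corners with the fingertips, now one and now the other, until one of its long sides faces the wooden stop; bring it square before it meets the stop, so that no corner strikes the wood askew. Then push it up so that this long side lies flush along the wood, about in the middle and not sticking out past either end. Only push it: do not lift, tip or carry it, and leave the two bulbs and the roll of tape where they stand.

Things in the scene. Friction and masses are not known exactly. Their poses are not given: they have to be found in the camera images.
- transformer: Loose heavy grey cast block, about 0.85 kg, 130 mm long (its x axis), 90 mm wide (y), 44 mm high, sides plain and upright; low fins and a black terminal cover on top reach 54 mm. Origin: centre of the underside, z up. It stands flat and slides and turns when pushed, with ordinary dry friction. The two long sides (y = +-45 mm) are alike; either may face the stop.
- stop: Fixed wooden batten beyond the transformer, 220 mm long (its y axis, +-110 mm), 28 mm deep, 30 mm high, with a black suction pad and steel tab (to 34 mm high) at each end, set back from the front face and reaching to y = +-152 mm. Origin: on the worktop at the middle of the front face (plane x = 0), the face towards the robot; x points into the wood, away from the robot; z up.
- spare_bulb_1: Loose white bulb standing on its face, 51 mm across, 58 mm high, beside the work; leave alone. Origin: centre of the underside.
- spare_bulb_2: A second bulb of the same kind, 51 mm across, 58 mm high; leave alone. Origin: centre of the underside.
- tape_1: Loose roll of black tape lying flat, 55 mm across, 19 mm high; leave alone. Origin: centre of the underside.
Mind the look-alikes: they are no part of the job. Leave any pink look-alike of the transformer alone.

How it is judged:
At the end, for the whole second after the job is handed in: The transformer stands flat and at rest with a long side flush along the stop: within 0.045 rad of parallel, its centre 40 to 50 mm in front of the stop's front face (gap at most 5 mm), within 45 mm of the stop's middle lengthwise (so no end sticks out) (angle between the x axis of transformer and the y axis of stop, either way round below 0.045 rad and x of transformer in the frame of stop between -0.05 and -0.04 m and y of transformer in the frame of stop between -0.045 and 0.045 m and height (world z) of transformer below 0.004 m and angle between transformer's own z axis and vertical below 0.03 rad and linear speed of transformer below 0.01 m/s); the robot touches nothing.
It fails at once if the transformer touches the stop while more than 0.21 rad (12 degrees) out of square with it (contact force between transformer and stop above 0.5 N and angle between the x axis of transformer and the y axis of stop, either way round above 0.21 rad).
It fails at once if the transformer is lifted or tipped (10 mm up or 0.15 rad) (height (world z) of transformer above 0.01 m or angle between transformer's own z axis and vertical above 0.15 rad).
It fails at once if a bulb or the roll of tape is moved by 15 mm or more (distance of any of spare_bulb_1, spare_bulb_2, tape_1 from where it was at the start of the episode above 0.015 m).
It also fails if it takes over 67 s, if anything falls off the work surface, if the arm or the gripper's body presses on something with over 40 N, if the wrist force passes 120 N, or if a joint passes its speed limit or range.

## Robot

A 6-joint arm with a two-finger parallel gripper is mounted at the origin on a cart in front of the work surface, level with it; the furniture and walls round the work are solid. World frame = base frame: x ahead of the robot, y to its left, z up, the work surface at z = 0. Lengths are in m, angles in rad, forces in N, time in s.
With the tool pointing down it reaches from about 0.375 to 0.975 m from the base axis. Payload 3.8 kg.
Tool frame: the origin (TCP) lies at the very end of the fingers, on their centre line; the grasp point (between the pads) lies 19 mm behind it (bot.grip_point_offset is the distance from the TCP to the grasp point, in m); z points along the fingers, x is the direction in which the jaws open and shut, and the axes are right-handed (so a half turn about z gives the same grasp; the last joint's range is limited). The gripper opens to 85 mm and grips with 20 to 120 N. Pads are 22 mm wide; open, the fingers measure 114 mm over their backs; the gripper's body (76 mm by 85 mm) begins 54 mm behind the grasp point. The pads swing forward as they close: fully open they stand 13 mm farther back than shut.
Start: joints at [1.107, 0.264, 1.604, -0, 1.274, -0.037], TCP at [0.279, 0.614, 0.231] pointing down, gripper open.
Joint ranges: [-2.63, 2.63], [-0.94, 2.18], [0.31, 2.57], [-1.31, 4.45], [0, 2.66], [-2.55, 2.55]. Speed limits (rad/s): [2.57, 2.57, 3.14, 3.14, 3.14, 3.14].

## Interface

Orientations are given as a rotation vector (axis times angle).
In Python, from workcell import bot, read_camera gives the robot as it stands.
- The arm moves only by the tool arm_command, never from a script. Its argument "rows" is a list of rows, each an object with "delta_rot": the turn, a rotation vector about the tool's x, y, z in rad, a list of three; "xyz": the shift along the tool's x, y, z in m, a list of three; "gripper": the finger opening in m, from 0 to 0.0854. A call has 1 to 12 rows; each row shifts and turns the commanded pose from where the row before left it, along the tool's axes as they then stand; what a row does not reach is not made up. A row lasts 1/10 s, in which the tool goes at most 50 mm and 8.59 degrees, less where a joint would pass 70% of its speed; a pose out of reach is approached as far as the arm can. A call is refused whole if a number of a shift passes 0.05 or a number of a turn 0.15, either way. A call with a gripper value outside its range is refused whole. The fingers move at their own pace and stop on an object; "force" is the grip in N (left out, the last holds). Time passes only in rows, so rows that do not move let the fingers close. It gives the time, the measured TCP pose, the force and the opening at its end, in the units of the state.
- bot.read_state(): the state, without advancing time (a new reading comes with each control period).
- read_camera(name): name is "side" or "top"; returns a dict with "pixels" (384x512x3 uint8, red, green, blue), "range_z" (384x512 float32, m along the optical axis (not along the pixel's ray), 0 where there is no reading), "intrinsics" (3x3 intrinsics, pixels), "dist_coeffs" ([k1, k2, p1, p2, k3] as OpenCV has them; the pictures are not rectified), "camera_from_world" (4x4, takes a point from world to camera coordinates). Camera axes: x right, y up, looking along -z (the intrinsics and any distortion apply to the point x, -y, -z); pixel columns grow to the right and rows downward; lengths in m; the calibration is good to about 2 mm. A picture is of the moment at which its call begins.
- bot.finish_job(): hands the job in, once; it reports no verdict.
The state is a dict: "time": time; "q": joint angles; "joint_vel": joint speeds; "joint_torque": joint torques, N m; "tool_pos": TCP position; "tcp_rot": TCP orientation; "wrist_force": force on the tool from outside, world axes, zero at the start; "torque": the same for the moment, N m; "width": opening from 0.0 (shut) to 1.0 (fully open).
Only numpy, scipy, OpenCV 4.12 (cv2) and the standard library are available. Lean on these libraries where they do the work, as an engineer would, in place of code of your own. Each camera call takes 0.05 s, during which the arm holds its last target.

## Working session

There is one attempt and no reset: what is moved stays moved. The work goes in short steps, Python scripts to look and compute and a tool call to move; the robot and the scene stay as the last step left them, time stands still between calls to the robot, and variables do not carry over. Pictures are saved under pics/ and viewed, and the job is handed in when it is done.

Besides the shell and the picture viewer there is one more tool, called after "Emit:" by a JSON object that holds its "api" and its "payload", one argument or row to a line. arm_command: Moves the arm, as the interface text tells. Its arguments: {"type":"object","properties":{"rows":{"type":"array","items":{"type":"object","properties":{"delta_rot":{"type":"array","items":{"type":"number"}},"xyz":{"type":"array","items":{"type":"number"}},"gripper":{"type":"number"}}}},"force":{"type":"number"}},"required":["rows"]}

```bash
ls; mkdir -p pics; python3 - <<'E'
from workcell import bot, read_camera
import cv2,numpy as np,pickle
for n in("top","side"):
    d=read_camera(n);pickle.dump(d,open(f"{n}0.pkl","wb"))
    cv2.imwrite(f"pics/{n}0.png",d["pixels"][:,:,::-1])
    print(n,d["intrinsics"],d["dist_coeffs"],d["camera_from_world"])
print(bot.read_state())
E
```

```text
pics
top [[358.47591443   0.         263.56763546]
 [  0.         358.47591443 193.31177487]
 [  0.           0.           1.        ]] [-0.09726659  0.          0.          0.          0.        ] [[-0.02423769 -0.99967709  0.00763194  0.06371356]
 [ 0.97991845 -0.02224584  0.19815387 -0.60385433]
 [-0.1979201   0.01228147  0.98014121 -0.84240617]
 [ 0.          0.          0.          1.        ]]
side [[405.28777084   0.         253.32794582]
 [  0.         405.28777084 187.63572796]
 [  0.           0.           1.        ]] [-0.13324731  0.          0.          0.          0.        ] [[-9.99866100e-01 -1.29864122e-02 -9.95666957e-03  6.12259392e-01]
 [ 9.01520756e-04 -6.51238130e-01  7.58872905e-01 -1.29121945e-02]
 [-1.63391992e-02  7.58762315e-01  6.51162637e-01 -1.23466569e+00]
 [ 0.00000000e+00  0.00000000e+00  0.00000000e+00  1.00000000e+00]]
{'time': 0.1, 'q': array([ 1.10709853e+00,  2.64701352e-01,  1.60525632e+00,  2.41902662e-05,
        1.27373558e+00, -3.68920632e-02]), 'joint_vel': array([ 0.00169943, -0.00046529, -0.00435748,  0.00117786, -0.00062054,
       -0.00047013]), 'joint_torque': array([ 7.24890833e-04, -5.16710079e+01, -3.68589485e+01, -2.30203595e-04,
        6.43857638e-03,  2.31984262e-05]), 'tool_pos': array([0.27911112, 0.6138427 , 0.23006049]), 'tcp_rot': array([ 2.64064304,  1.69999894, -0.00285594]), 'wrist_force': array([ 0.43674592, -0.18317195,  0.25289229]), 'torque': array([ 0.01704865,  0.02188936, -0.0375278 ]), 'width': 0.9969079084122161}
```

View pics/top0.png

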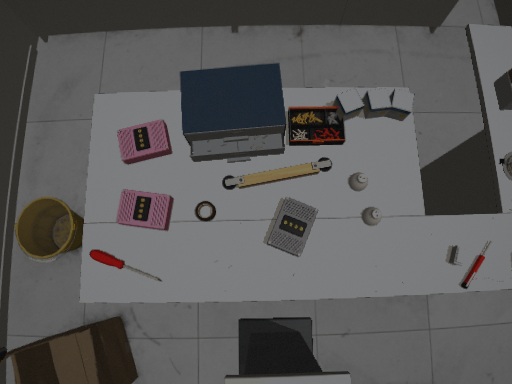

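View pics/side0.png

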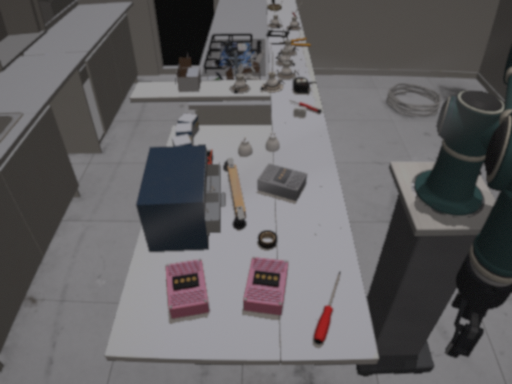

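The top view shows the transformer at about (292,226), the stop from (230,182) to (325,165), bulbs at (359,181) and (372,216), and the tape at (205,211). The pink look-alikes are on the left at (144,141) and (145,209). Next I'll measure from the depth data.

```bash
cat > h.py <<'E'
import numpy as np,cv2
def cloud(d):
    K=d["intrinsics"];D=d["dist_coeffs"];T=d["camera_from_world"]
    h,w=d["range_z"].shape
    u,v=np.meshgrid(np.arange(w),np.arange(h))
    p=cv2.undistortPoints(np.stack([u,v],-1).reshape(-1,1,2).astype(float),K,D).reshape(h,w,2)
    z=d["range_z"].astype(float)
    c=np.stack([p[...,0]*z,-p[...,1]*z,-z],-1)
    W=(c-T[:3,3])@T[:3,:3]
    W[z<=0]=np.nan
    return W
def proj(d,P):
    T=d["camera_from_world"];c=np.atleast_2d(P)@T[:3,:3].T+T[:3,3]
    c=c*[1,-1,-1]
    return cv2.projectPoints(c,np.zeros(3),np.zeros(3),d["intrinsics"],d["dist_coeffs"])[0][:,0]
def blob(W,x0,x1,y0,y1,z0,z1):
    m=(W[...,0]>x0)&(W[...,0]<x1)&(W[...,1]>y0)&(W[...,1]<y1)&(W[...,2]>z0)&(W[...,2]<z1)
    return m
def block(W,c,r=0.1,zl=(0.034,0.062)):
    m=blob(W,c[0]-r,c[0]+r,c[1]-r,c[1]+r,*zl)
    n,l,s,cc=cv2.connectedComponentsWithStats(m.astype(np.uint8))
    k=1+np.argmax(s[1:,4]);P=W[l==k]
    (cx,cy),(a,b),t=cv2.minAreaRect(P[:,:2].astype(np.float32)*1000)
    if a<b:a,b,t=b,a,t+90
    t=(t+90)%180-90
    return cx/1000,cy/1000,a,b,t,len(P)
E
python3 - <<'E'
import pickle
from h import *
W={}
for n in("top","side"):
    d=pickle.load(open(n+"0.pkl","rb"));W[n]=cloud(d);w=W[n]
    if n=="top":
        for nm,(u,v) in dict(tr=(292,226),sl=(230,182),sm=(278,174),sr=(325,165),b1=(359,181),b2=(372,216),tape=(205,211),tapeedge=(205,203),tab=(250,250)).items(): print(nm,w[v,u])
        c0=w[226,292]
    print(n,block(w,c0))
c=W["top"][174,278]
for n in W:
    m=blob(W[n],c[0]-.1,c[0]+.1,c[1]-.2,c[1]+.2,.022,.040)
    k,l,s,cc=cv2.connectedComponentsWithStats(m.astype(np.uint8))
    for i in range(1,k):
        if s[i,4]>60:
            P=W[n][l==i];print(n,s[i],cv2.minAreaRect(P[:,:2].astype(np.float32)*1000),np.median(P[:,2]))
E
```

```text
tr [ 0.52185939 -0.01962286  0.05208031]
sl [0.6427665  0.13611054 0.03315602]
sm [0.66276945 0.00977195 0.02819761]
sr [ 0.68346745 -0.11542575  0.0331432 ]
b1 [ 0.63498648 -0.19943089  0.04634287]
b2 [ 0.54264522 -0.22635372  0.0457815 ]
tape [ 5.72790354e-01  2.06101321e-01 -1.24830935e-04]
tapeedge [0.59081932 0.20309967 0.02032875]
tab [0.46710363 0.08782775 0.00087749]
top (0.5229498291015625, -0.022140823364257812, 130.33343505859375, 90.57018280029297, -23.68578338623047, 1819)
side (0.523812255859375, -0.021527305603027343, 130.15460205078125, 96.31684112548828, -24.418045043945312, 900)
top [290 136  55   8 193] ((754.7131958007812, -98.76053619384766), (15.176716804504395, 147.35757446289062), 0.21914304792881012) 0.032955536664289076
top [ 224  158  108   29 1077] ((666.1446533203125, 9.2999267578125), (34.64937210083008, 289.7452392578125), 10.310725212097168) 0.029749824510726053
side [224 158  22  65 589] ((668.583984375, 11.588531494140625), (36.33940505981445, 287.70660400390625), 9.888077735900879) 0.030891841175314787
```

```bash
python3 - <<'E'
import pickle
from h import *
for n in("top","side"):
    d=pickle.load(open(n+"0.pkl","rb"));w=cloud(d)
    hsv=cv2.cvtColor(d["pixels"],cv2.COLOR_RGB2HSV)
    m=blob(w,.58,.75,-.13,.15,.024,.0325)&(hsv[...,1]>80)&(hsv[...,0]>8)&(hsv[...,0]<30)
    P=w[m][:,:2].astype(np.float32)*1000
    (c,s,a)=cv2.minAreaRect(P);print(n,m.sum(),c,s,a)
    # projected extents
    for t in (9,9.5,10,10.5,11):
        e=np.array([np.cos(np.radians(t)),np.sin(np.radians(t))]);f=np.array([-e[1],e[0]])
        print(t,np.percentile(P@e,[0,2,98,100]),np.percentile(P@f,[0,1,99,100]))
    # front wall points
    m=blob(w,.58,.70,-.10,.12,.008,.022)
    Q=w[m]; print("front",len(Q))
    if len(Q)>20:
        t=np.radians(10);e=np.array([np.cos(t),np.sin(t)]);f=np.array([-e[1],e[0]])
        q=Q[:,:2]@e;y=Q[:,:2]@f;k=(q>.63)&(q<.67);print(k.sum(),np.median(q[k]),np.polyfit(y[k],q[k],1))
for n in("top",):
    d=pickle.load(open(n+"0.pkl","rb"));w=cloud(d)
    for c in((.635,-.2),(.543,-.226),(.575,.205)):
        m=blob(w,c[0]-.05,c[0]+.05,c[1]-.05,c[1]+.05,.01,.07);print(cv2.minEnclosingCircle(w[m][:,:2].astype(np.float32)*1000))
E
```

```text
top 744 (663.0488891601562, 9.697921752929688) (27.802539825439453, 218.1739501953125) 10.059385299682617
9 [640.76260193 642.51383976 669.5044771  671.36312494] [-203.37509332 -194.75661864    8.39578317   14.7610204 ]
9.5 [640.73610473 642.1893325  668.54070716 670.01730209] [-209.03681077 -200.3982581     2.77219407    9.12644949]
10 [640.66081299 641.43597557 667.51024651 668.62045483] [-214.68260925 -206.02463645   -2.85160614    3.49118357]
10.5 [639.14437826 640.17460807 666.48793995 667.97913935] [-220.31205882 -211.63532523   -8.47518919   -2.14434822]
11 [637.39161205 638.58016696 665.80586602 667.59226249] [-225.92473077 -217.22989716  -14.09812682   -7.77971671]
front 93
93 0.6414691314536601 [0.00231438 0.64171349]
side 193 (667.982177734375, 5.4404449462890625) (22.495805740356445, 183.2327423095703) 10.153181076049805
9 [647.84161582 649.05550642 671.53049986 673.29224646] [-190.51990116 -186.48170698   -8.62397929   -7.64616084]
9.5 [647.60980153 648.62961823 670.21442196 671.68105147] [-196.38022215 -192.31429894  -14.45521393  -13.34171166]
10 [647.32866925 648.11793942 669.50458966 670.01870536] [-202.22558803 -198.13224542  -20.26307079  -19.03624646]
10.5 [646.05010285 646.98968031 668.42075779 669.45716588] [-208.05555365 -203.93510337  -25.97589785  -24.72933158]
11 [644.30357033 646.0652303  668.05991502 669.15099608] [-213.86967504 -209.72243086  -31.68674676  -30.42053346]
front 51
11 0.6698207210217606 [-0.10916961  0.65079868]
((642.4512329101562, -205.56259155273438), 24.031110763549805)
((547.2579956054688, -234.05535888671875), 24.494243621826172)
((571.1959838867188, 204.1796112060547), 27.020889282226562)
```

Emit:
{"api": "arm_command", "payload": {
  "rows": [
    {"delta_rot": [0, 0, -0.12], "xyz": [0, 0, 0.0], "gripper": 0},
    {"delta_rot": [0, 0, -0.12], "xyz": [0, 0, 0.0], "gripper": 0},
    {"delta_rot": [0, 0, -0.12], "xyz": [0, 0, 0.0], "gripper": 0},
    {"delta_rot": [0, 0, -0.12], "xyz": [0, 0, 0.0], "gripper": 0},
    {"delta_rot": [0, 0, -0.122], "xyz": [0, 0, 0.0], "gripper": 0},
    {"delta_rot": [0, 0, 0], "xyz": [0, 0, 0], "gripper": 0}
  ]
}}

```text
time: 0.7
tool_pos: [0.2792, 0.6141, 0.2305]
tcp_rot: [2.018, 2.407, -0.002]
wrist_force: [-0.1, 0.2, 0.1]
width: 0.002
```

```bash
cat >> h.py <<'E'
E0=np.array([.6496,.0073]);A=np.radians(10.);e=np.array([np.cos(A),np.sin(A)]);f=np.array([-e[1],e[0]])
def st(p): q=np.array(p[:2])-E0; return np.round([q@e*1000,q@f*1000],1)
def tool(s):
    from scipy.spatial.transform import Rotation as R
    M=R.from_rotvec(s["tcp_rot"]).as_matrix()
    print("t",round(s["time"],2),"tool stopframe mm",st(s["tool_pos"]),"z",round(s["tool_pos"][2]*1000,1),"x-ax deg",np.round(np.degrees(np.arctan2(M[1,0],M[0,0])),2),"tilt",np.round(M[:2,2],3),"F",np.round(s["wrist_force"],1),"w",round(s["width"],2),"q",np.round(s["q"],2))
E
python3 -c "
from h import *
from workcell import bot
tool(bot.read_state())"
```

```text
t 0.7 tool stopframe mm [-259.4  661.9] z 230.5 x-ax deg 100.06 tilt [-0.001 -0.001] F [-0.1  0.2  0.1] w 0.0 q [ 1.11  0.26  1.6   0.    1.27 -0.64]
```

Emit:
{"api": "arm_command", "payload": {
  "rows": [
    {"xyz": [-0.03, 0, 0]},
    {"xyz": [-0.044, 0.004, 0]},
    {"xyz": [-0.044, 0.004, 0]},
    {"xyz": [-0.044, 0.004, 0]},
    {"xyz": [-0.044, 0.004, 0]},
    {"xyz": [-0.044, 0.004, 0]},
    {"xyz": [-0.044, 0.004, 0]},
    {"xyz": [-0.044, 0.004, 0]},
    {"xyz": [-0.044, 0.004, 0]},
    {"xyz": [-0.044, 0.004, 0]},
    {"xyz": [-0.044, 0.002, 0]},
    {"xyz": [-0.044, 0, 0]}
  ]
}}

```text
invalid input
```

Emit:
{"api": "arm_command", "payload": {
  "rows": [
    {"xyz": [-0.044, 0, 0]},
    {"xyz": [-0.044, 0, 0]},
    {"xyz": [-0.044, 0, 0]},
    {"xyz": [-0.044, 0, 0]},
    {"xyz": [-0.02, 0, 0.01]},
    {"xyz": [0, 0, 0.03]},
    {"xyz": [0, 0, 0.04]},
    {"xyz": [0, 0, 0.04]},
    {"xyz": [0, 0, 0.04]},
    {"xyz": [0, 0, 0.03]},
    {"xyz": [0, 0, 0.018]},
    {"xyz": [0, 0, 0.0]}
  ]
}}

```text
invalid input
```

```bash
cat > look.py <<'E'
import sys
from h import *
from workcell import bot,read_camera
nm=sys.argv[1];g=[float(sys.argv[2])/1000,float(sys.argv[3])/1000]
c=E0+g[0]*e+g[1]*f
tool(bot.read_state())
for n in ("top","side"):
    d=read_camera(n);w=cloud(d)
    cv2.imwrite(f"pics/{nm}_{n}.png",cv2.resize(d["pixels"][100:292,130:400,::-1],None,fx=2.5,fy=2.5) if n=="top" else d["pixels"][:,:,::-1])
    try:
        b=block(w,c);print(n,"centre",st(b[:2]),"size",np.round(b[2:4],1),"ang stop",round(b[4]-10,1),b[5])
    except Exception as x: print(n,x)
E
python3 look.py a -130 -7
```

```text
t 0.7 tool stopframe mm [-259.4  661.9] z 230.5 x-ax deg 100.06 tilt [-0.001 -0.001] F [-0.1  0.2  0.1] w 0.0 q [ 1.11  0.26  1.6   0.    1.27 -0.64]
top centre [-129.6   -7. ] size [130.5  90.4] ang stop -33.8 1820
side centre [-128.6   -7.2] size [132.   95.9] ang stop -33.5 900
```

All the keys are needed in each row.

Emit:
{"api": "arm_command", "payload": {
  "rows": [
    {"delta_rot": [0, 0, 0], "gripper": 0, "xyz": [-0.03, 0, 0]},
    {"delta_rot": [0, 0, 0], "gripper": 0, "xyz": [-0.044, 0.004, 0]},
    {"delta_rot": [0, 0, 0], "gripper": 0, "xyz": [-0.044, 0.004, 0]},
    {"delta_rot": [0, 0, 0], "gripper": 0, "xyz": [-0.044, 0.004, 0]},
    {"delta_rot": [0, 0, 0], "gripper": 0, "xyz": [-0.044, 0.004, 0]},
    {"delta_rot": [0, 0, 0], "gripper": 0, "xyz": [-0.044, 0.004, 0]},
    {"delta_rot": [0, 0, 0], "gripper": 0, "xyz": [-0.044, 0.004, 0]},
    {"delta_rot": [0, 0, 0], "gripper": 0, "xyz": [-0.044, 0.004, 0]},
    {"delta_rot": [0, 0, 0], "gripper": 0, "xyz": [-0.044, 0.004, 0]},
    {"delta_rot": [0, 0, 0], "gripper": 0, "xyz": [-0.044, 0.004, 0]},
    {"delta_rot": [0, 0, 0], "gripper": 0, "xyz": [-0.044, 0.002, 0]},
    {"delta_rot": [0, 0, 0], "gripper": 0, "xyz": [-0.044, 0, 0]}
  ]
}}

```text
time: 2.0
tool_pos: [0.4066, 0.1133, 0.2315]
tcp_rot: [2.021, 2.404, 0.001]
wrist_force: [0.7, -0.0, -0.6]
width: 0.006
```

Emit:
{"api": "arm_command", "payload": {
  "rows": [
    {"delta_rot": [0, 0, 0], "gripper": 0, "xyz": [-0.044, 0, 0]},
    {"delta_rot": [0, 0, 0], "gripper": 0, "xyz": [-0.044, 0, 0]},
    {"delta_rot": [0, 0, 0], "gripper": 0, "xyz": [-0.044, 0, 0]},
    {"delta_rot": [0, 0, 0], "gripper": 0, "xyz": [-0.044, 0, 0]},
    {"delta_rot": [0, 0, 0], "gripper": 0, "xyz": [-0.044, 0, 0]},
    {"delta_rot": [0, 0, 0], "gripper": 0, "xyz": [-0.02, 0, 0]},
    {"delta_rot": [0, 0, 0], "gripper": 0, "xyz": [0, 0, 0]}
  ]
}}

```text
time: 2.7
tool_pos: [0.4485, -0.1239, 0.2313]
tcp_rot: [2.026, 2.401, -0.001]
wrist_force: [-0.2, 0.6, -0.5]
width: 0.003
```

```bash
python3 -c "
from h import *
from workcell import bot
tool(bot.read_state())"
```

```text
t 2.7 tool stopframe mm [-220.8  -94.3] z 231.3 x-ax deg 99.69 tilt [ 0.    -0.001] F [-0.2  0.6 -0.5] w 0.0 q [-0.32 -0.14  2.03 -0.    1.25 -2.06]
```

Emit:
{"api": "arm_command", "payload": {
  "rows": [
    {"delta_rot": [0, 0, 0], "gripper": 0, "xyz": [0, 0, 0.03]},
    {"delta_rot": [0, 0, 0], "gripper": 0, "xyz": [0, 0, 0.045]},
    {"delta_rot": [0, 0, 0], "gripper": 0, "xyz": [0.01, 0, 0.045]},
    {"delta_rot": [0, 0, 0], "gripper": 0, "xyz": [0.015, 0, 0.045]},
    {"delta_rot": [0, 0, 0], "gripper": 0, "xyz": [0.01, 0, 0.035]},
    {"delta_rot": [0, 0, 0], "gripper": 0, "xyz": [0.01, 0, 0.016]},
    {"delta_rot": [0, 0, 0], "gripper": 0, "xyz": [0, 0, 0]}
  ]
}}

```text
time: 3.4
tool_pos: [0.4366, -0.0745, 0.0123]
tcp_rot: [-2.013, -2.402, 0.005]
wrist_force: [0.0, 0.3, 0.8]
width: 0.001
```

```bash
python3 look.py b -130 -7
```

```text
t 3.4 tool stopframe mm [-224.   -43.5] z 12.3 x-ax deg 100.07 tilt [-0.007  0.002] F [0.  0.3 0.8] w 0.0 q [-0.23  0.09  2.27  0.    0.79 -1.97]
top centre [-129.8   -6.8] size [130.4  90.2] ang stop -33.8 1791
side centre [-129.    -6.8] size [130.6  96. ] ang stop -33.3 899
```

Emit:
{"api": "arm_command", "payload": {
  "rows": [
    {"delta_rot": [0, 0, 0], "gripper": 0, "xyz": [0.0045, 0.003, 0]},
    {"delta_rot": [0, 0, 0], "gripper": 0, "xyz": [0.0045, 0.004, 0]},
    {"delta_rot": [0, 0, 0], "gripper": 0, "xyz": [0.0045, 0.004, 0]},
    {"delta_rot": [0, 0, 0], "gripper": 0, "xyz": [0.004, 0.003, 0]},
    {"delta_rot": [0, 0, 0], "gripper": 0, "xyz": [0.004, 0.003, 0]},
    {"delta_rot": [0, 0, 0], "gripper": 0, "xyz": [0.0039, 0.0031, 0]},
    {"delta_rot": [0, 0, 0], "gripper": 0, "xyz": [0.0037, 0.0034, 0]},
    {"delta_rot": [0, 0, 0], "gripper": 0, "xyz": [0.0035, 0.0036, 0]},
    {"delta_rot": [0, 0, 0], "gripper": 0, "xyz": [0.0033, 0.0037, 0]},
    {"delta_rot": [0, 0, 0], "gripper": 0, "xyz": [0, 0, 0]}
  ]
}}

```text
time: 4.5
tool_pos: [0.4651, -0.0358, 0.0152]
tcp_rot: [2.018, 2.407, 0.001]
wrist_force: [0.2, 0.0, -0.7]
width: -0.005
```

```bash
python3 look.py c -120 -5
```

```text
t 4.5 tool stopframe mm [-189.2  -10.4] z 15.2 x-ax deg 100.06 tilt [0.001 0.   ] F [ 0.2  0.  -0.7] w -0.0 q [-0.13  0.12  2.22  0.    0.8  -1.88]
top centre [-116.3   -0.7] size [130.2  89.2] ang stop -46.9 900
side centre [-121.5   -6.4] size [132.6 112.2] ang stop -45.3 950
```

View pics/c_top.png

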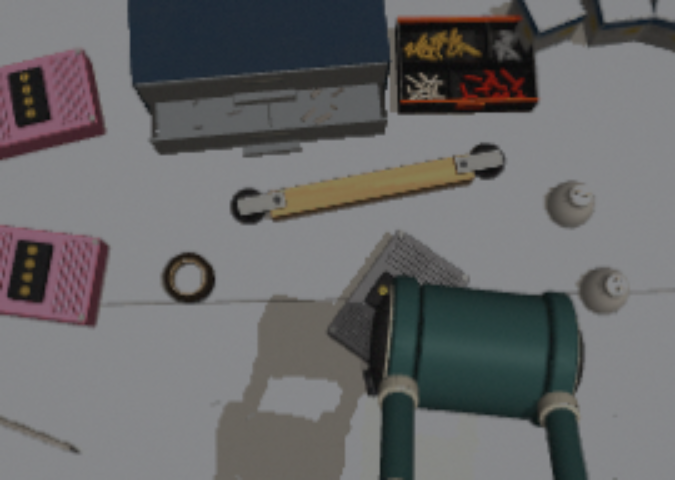

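Emit:
{"api": "arm_command", "payload": {
  "rows": [
    {"delta_rot": [0, 0, 0], "gripper": 0, "xyz": [0.0, -0.006, 0]},
    {"delta_rot": [0, 0, 0], "gripper": 0, "xyz": [0.009, -0.004, 0]},
    {"delta_rot": [0, 0, 0], "gripper": 0, "xyz": [0.0034, 0.0036, 0]},
    {"delta_rot": [0, 0, 0], "gripper": 0, "xyz": [0.0034, 0.0036, 0]},
    {"delta_rot": [0, 0, 0], "gripper": 0, "xyz": [0.0032, 0.0038, 0]},
    {"delta_rot": [0, 0, 0], "gripper": 0, "xyz": [0.0031, 0.0039, 0]},
    {"delta_rot": [0, 0, 0], "gripper": 0, "xyz": [0.0029, 0.0041, 0]},
    {"delta_rot": [0, 0, 0], "gripper": 0, "xyz": [0.0026, 0.0042, 0]},
    {"delta_rot": [0, 0, 0], "gripper": 0, "xyz": [0.0024, 0.0044, 0]},
    {"delta_rot": [0, 0, 0], "gripper": 0, "xyz": [0, 0, 0]}
  ]
}}

```text
time: 5.6
tool_pos: [0.4778, -0.0034, 0.0155]
tcp_rot: [2.017, 2.407, 0.002]
wrist_force: [-0.8, -0.6, -0.7]
width: 0.003
```

```bash
python3 look.py d -105 5
```

```text
t 5.6 tool stopframe mm [-171.    19.3] z 15.5 x-ax deg 100.06 tilt [0.001 0.   ] F [-0.8 -0.6 -0.7] w 0.0 q [-0.06  0.14  2.2   0.    0.8  -1.81]
top centre [-79.5 -15. ] size [80.9 76. ] ang stop -62.9 515
side centre [-101.2    1.1] size [135.3 105.5] ang stop -60.2 953
```

View pics/d_top.png

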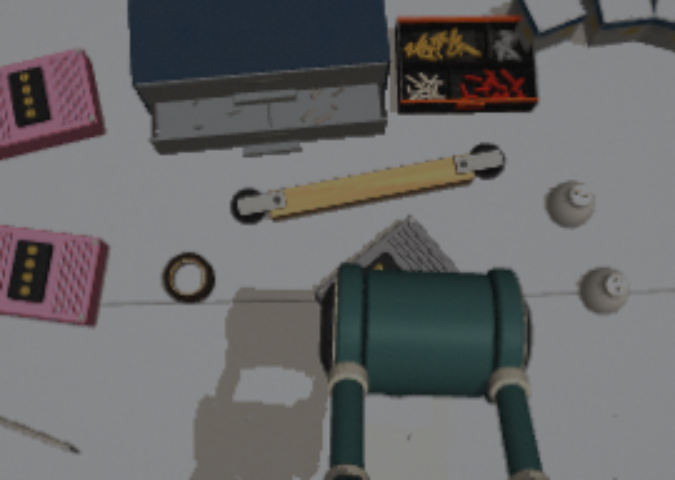

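View pics/d_side.png

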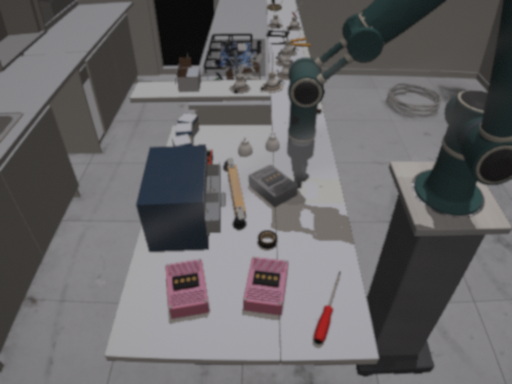

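```bash
cat >> h.py <<'E'
def fit(W,c,tp,r=0.1,zl=(0.036,0.062)):
    # rectangle of known size around observed top points: minimise outside distance + distance of hull edge pts
    from scipy.optimize import minimize
    m=blob(W,c[0]-r,c[0]+r,c[1]-r,c[1]+r,*zl)&(np.hypot(W[...,0]-tp[0],W[...,1]-tp[1])>.027)
    n,l,s,cc=cv2.connectedComponentsWithStats(m.astype(np.uint8));k=1+np.argmax(s[1:,4]);P=W[l==k][:,:2]*1000
    best=None
    for t0 in np.radians(np.arange(-100,-10,6.)):
        def cost(v):
            q=P-v[:2];C,S=np.cos(v[2]),np.sin(v[2])
            a=np.abs(q[:,0]*C+q[:,1]*S)-65;b=np.abs(-q[:,0]*S+q[:,1]*C)-45
            o=np.maximum(np.maximum(a,b),0)
            return (o**2).mean()
        x=minimize(cost,[*P.mean(0),t0+A],method="Nelder-Mead",options=dict(xatol=.02,fatol=1e-5))
        if best is None or x.fun<best.fun:best=x
    v=best.x;return st(v[:2]/1000),round(np.degrees(v[2])-10,1),round(best.fun,4),len(P)
E
cat > look.py <<'E'
import sys
from h import *
from workcell import bot,read_camera
nm=sys.argv[1];g=[float(sys.argv[2])/1000,float(sys.argv[3])/1000]
c=E0+g[0]*e+g[1]*f
s=bot.read_state();tool(s)
for n in ("top","side"):
    d=read_camera(n);w=cloud(d)
    cv2.imwrite(f"pics/{nm}_{n}.png",cv2.resize(d["pixels"][100:292,130:400,::-1],None,fx=2.5,fy=2.5) if n=="top" else d["pixels"][:,:,::-1])
    try:
        b=block(w,c);print(n,"centre",st(b[:2]),"size",np.round(b[2:4],1),"ang stop",round(b[4]-10,1),b[5])
        print("  fit",fit(w,c,s["tool_pos"]))
    except Exception as x: print(n,x)
E
python3 look.py d2 -105 0
```

```text
t 5.7 tool stopframe mm [-171.   19.] z 15.7 x-ax deg 100.04 tilt [ 0.002 -0.   ] F [-0.5 -0.1  0.1] w -0.0 q [-0.06  0.14  2.2   0.    0.8  -1.81]
top centre [-79.  -16.2] size [77.1 76.3] ang stop -62.6 517
  fit (array([-65.3, -19.4]), np.float64(-100.0), np.float64(0.0), 517)
side centre [-99.9   0.7] size [134.5 106.4] ang stop -60.2 957
  fit (array([-95.9,   3.8]), np.float64(-62.3), np.float64(0.041), 870)
```

Emit:
{"api": "arm_command", "payload": {
  "rows": [
    {"delta_rot": [0, 0, 0], "gripper": 0, "xyz": [0.002, 0.0044, 0]},
    {"delta_rot": [0, 0, 0], "gripper": 0, "xyz": [0.002, 0.0045, 0]},
    {"delta_rot": [0, 0, 0], "gripper": 0, "xyz": [0.0017, 0.0046, 0]},
    {"delta_rot": [0, 0, 0], "gripper": 0, "xyz": [0.0015, 0.0047, 0]},
    {"delta_rot": [0, 0, 0], "gripper": 0, "xyz": [0.0013, 0.0048, 0]},
    {"delta_rot": [0, 0, 0], "gripper": 0, "xyz": [0.001, 0.0048, 0]},
    {"delta_rot": [0, 0, 0], "gripper": 0, "xyz": [0, 0, 0]}
  ]
}}

```text
time: 6.5
tool_pos: [0.5038, 0.0107, 0.0154]
tcp_rot: [2.017, 2.406, 0.002]
wrist_force: [-0.5, 0.2, -0.7]
width: -0.0
```

```bash
python3 look.py e -85 5
```

```text
t 6.5 tool stopframe mm [-143.    28.7] z 15.4 x-ax deg 100.06 tilt [0.002 0.   ] F [-0.5  0.2 -0.7] w -0.0 q [-0.03  0.18  2.15  0.    0.81 -1.77]
top centre [-41.8 -18. ] size [72.  35.9] ang stop -75.0 212
  fit (array([-34.4, -26.8]), np.float64(-100.0), np.float64(0.0), 212)
side centre [-84.1  -0.4] size [133.3 112.6] ang stop -73.3 946
  fit (array([-74.4,   2.8]), np.float64(-73.8), np.float64(0.0194), 870)
```

View pics/e_side.png

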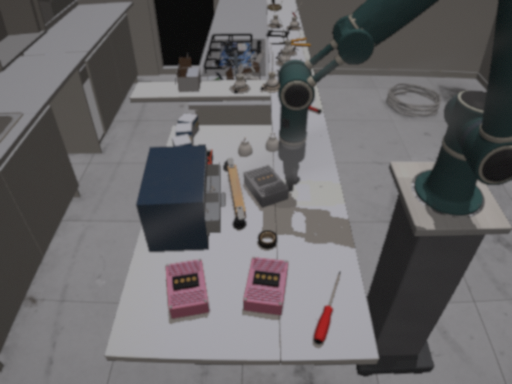

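Emit:
{"api": "arm_command", "payload": {
  "rows": [
    {"delta_rot": [0, 0, 0], "gripper": 0, "xyz": [0, -0.02, 0]},
    {"delta_rot": [0, 0, 0], "gripper": 0, "xyz": [0, -0.03, 0]},
    {"delta_rot": [0, 0, 0], "gripper": 0, "xyz": [0.03, -0.01, -0.04]},
    {"delta_rot": [0, 0, 0], "gripper": 0, "xyz": [0.04, 0, -0.04]},
    {"delta_rot": [0, 0, 0], "gripper": 0, "xyz": [0.04, 0, -0.02]},
    {"delta_rot": [0, 0, 0], "gripper": 0, "xyz": [0.04, 0, 0]},
    {"delta_rot": [0, 0, 0], "gripper": 0, "xyz": [0.02, 0, 0]},
    {"delta_rot": [0, 0, 0], "gripper": 0, "xyz": [0, 0, 0]}
  ]
}}

```text
time: 7.4
tool_pos: [0.4155, 0.1646, 0.111]
tcp_rot: [2.014, 2.409, 0.005]
wrist_force: [-0.3, -0.6, -0.7]
width: -0.003
```

```bash
python3 look.py f -85 5
```

```text
t 7.4 tool stopframe mm [-203.2  195.6] z 111.0 x-ax deg 100.23 tilt [0.003 0.002] F [-0.3 -0.6 -0.7] w -0.0 q [ 0.32 -0.06  2.2   0.    1.   -1.43]
top centre [-75.6   1.7] size [131.   90.5] ang stop -73.8 1766
  fit (array([-75.7,   1.9]), np.float64(-73.6), np.float64(0.0004), 1762)
side centre [-74.1   3. ] size [133.7  91.9] ang stop -73.7 920
  fit (array([-74.3,   2.8]), np.float64(-73.8), np.float64(0.0227), 898)
```

View pics/f_top.png

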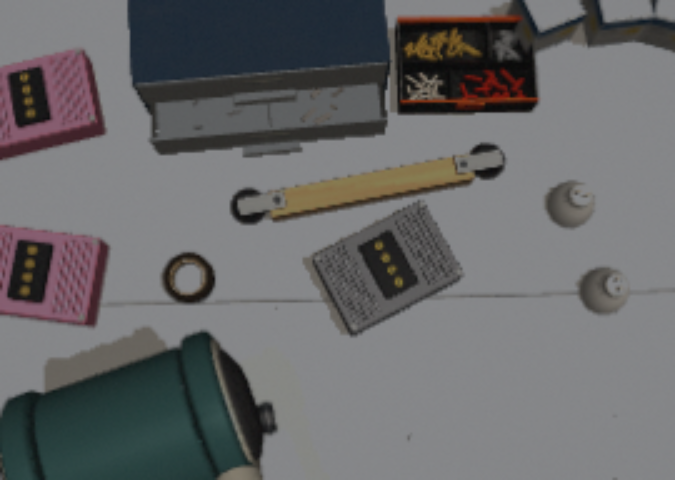

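Emit:
{"api": "arm_command", "payload": {
  "rows": [
    {"delta_rot": [0, 0, 0], "gripper": 0.0854, "xyz": [-0.02, 0, 0]},
    {"delta_rot": [0, 0, 0], "gripper": 0.0854, "xyz": [-0.04, 0, 0]},
    {"delta_rot": [0, 0, 0], "gripper": 0.0854, "xyz": [-0.04, 0, 0]},
    {"delta_rot": [0, 0, 0], "gripper": 0.0854, "xyz": [-0.04, 0, 0]},
    {"delta_rot": [0, 0, 0], "gripper": 0.0854, "xyz": [-0.04, 0, 0]},
    {"delta_rot": [0, 0, 0], "gripper": 0.0854, "xyz": [-0.013, 0, 0]},
    {"delta_rot": [0, 0, 0], "gripper": 0.0854, "xyz": [0, 0.015, 0.03]},
    {"delta_rot": [0, 0, 0], "gripper": 0.0854, "xyz": [0, 0.01, 0.04]},
    {"delta_rot": [0, 0, 0], "gripper": 0.0854, "xyz": [0, 0, 0.028]},
    {"delta_rot": [0, 0, 0], "gripper": 0.0854, "xyz": [0, 0, 0]},
    {"delta_rot": [0, 0, 0], "gripper": 0.0854, "xyz": [0, 0, 0]}
  ]
}}

```text
time: 8.6
tool_pos: [0.4721, -0.0237, 0.0115]
tcp_rot: [-2.018, -2.405, 0.002]
wrist_force: [-0.3, -0.4, 1.0]
width: 1.0
```

```bash
python3 look.py g -85 5
```

```text
t 8.6 tool stopframe mm [-180.1    0.3] z 11.5 x-ax deg 99.99 tilt [-0.002  0.   ] F [-0.3 -0.4  1. ] w 1.0 q [-0.1   0.14  2.21  0.    0.79 -1.85]
top centre [-74.6   2.4] size [130.9  88.2] ang stop -74.6 1260
  fit (array([-75.2,   2.3]), np.float64(-73.7), np.float64(0.0), 1259)
side centre [-74.7   2.9] size [134.9  92.5] ang stop -73.2 923
  fit (array([-74.4,   2.6]), np.float64(-73.6), np.float64(0.0349), 898)
```

View pics/g_side.png

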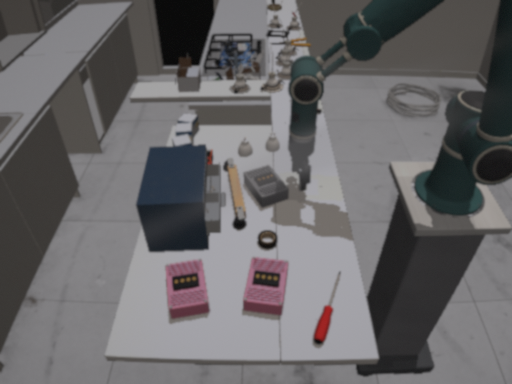

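Emit:
{"api": "arm_command", "payload": {
  "rows": [
    {"delta_rot": [0, 0, 0], "gripper": 0.0854, "xyz": [0, 0.01, 0]},
    {"delta_rot": [0, 0, 0], "gripper": 0.0854, "xyz": [0, 0.012, 0]},
    {"delta_rot": [0, 0, 0], "gripper": 0.0854, "xyz": [0, 0.005, 0]},
    {"delta_rot": [0, 0, 0], "gripper": 0.0854, "xyz": [0, 0.004, 0]},
    {"delta_rot": [0, 0, 0], "gripper": 0.0854, "xyz": [0, 0.004, 0]},
    {"delta_rot": [0, 0, 0], "gripper": 0.0854, "xyz": [0, 0.004, 0]},
    {"delta_rot": [0, 0, 0], "gripper": 0.0854, "xyz": [0, 0.004, 0]},
    {"delta_rot": [0, 0, 0], "gripper": 0.0854, "xyz": [0, 0.004, 0]},
    {"delta_rot": [0, 0, 0], "gripper": 0.0854, "xyz": [0, 0.004, 0]},
    {"delta_rot": [0, 0, 0], "gripper": 0.0854, "xyz": [0, 0, 0]}
  ]
}}

```text
time: 9.7
tool_pos: [0.5241, -0.0145, 0.0119]
tcp_rot: [2.018, 2.407, 0.001]
wrist_force: [-1.1, 0.4, -1.6]
width: 1.0
```

```bash
python3 look.py i -70 5
```

```text
t 9.7 tool stopframe mm [-127.3    0.3] z 11.9 x-ax deg 100.04 tilt [ 0.001 -0.   ] F [-1.1  0.4 -1.6] w 1.0 q [-0.08  0.22  2.11 -0.    0.81 -1.82]
top centre [-62.1  62.6] size [80.9 26.1] ang stop -9.7 147
  fit (array([-62.5,  59.3]), np.float64(-104.5), np.float64(0.0), 145)
side centre [-72.1  -0.3] size [136.8 111.2] ang stop -80.2 960
  fit (array([-64.8,   3.8]), np.float64(-75.1), np.float64(1.7299), 925)
```

View pics/i_side.png

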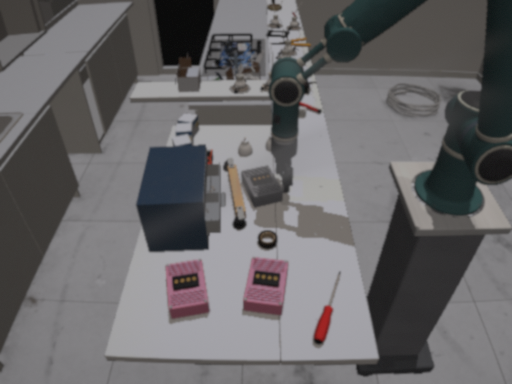

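```bash
cat > look2.py <<'E'
import sys
from h import *
from workcell import bot,read_camera
s=bot.read_state();tool(s);tx=st(s["tool_pos"])[0]
d=read_camera("side");w=cloud(d)
P=w[blob(w,.45,.72,-.11,.13,.036,.062)]
q=(P[:,:2]-E0)*1000;q=np.c_[q@e,q@f]
print(len(q))
q=q[(q[:,0]>tx+14)&(q[:,0]<8)]
h=cv2.convexHull(q.astype(np.float32))[:,0]
# left end (y max) face, front (x max) face
b=[(q[(q[:,1]>y)&(q[:,1]<=y+8),0].max(),y+4) for y in range(-60,60,8) if ((q[:,1]>y)&(q[:,1]<=y+8)).sum()>5]
print("far edge x by y",np.round(b,1).tolist()); b=np.array(b);k=np.polyfit(b[1:-1,1],b[1:-1,0],1);print("slope deg",np.degrees(np.arctan(k[0])),"x at y0",k[1],"y range",q[:,1].min(),q[:,1].max())
E
python3 look2.py
```

```text
t 9.8 tool stopframe mm [-127.4    0.2] z 12.1 x-ax deg 100.03 tilt [ 0.002 -0.   ] F [-0.2 -0.1 -1. ] w 1.0 q [-0.08  0.22  2.11 -0.    0.81 -1.82]
995
far edge x by y [[-8.2, -56.0], [-10.5, -48.0], [-9.7, -40.0], [-11.5, -32.0], [-13.3, -24.0], [-14.8, -16.0], [-16.6, -8.0], [-19.2, 0.0], [-17.6, 8.0], [-19.6, 16.0], [-20.8, 24.0], [-22.7, 32.0], [-22.3, 40.0], [-23.7, 48.0], [-25.8, 56.0]]
slope deg -8.617294908531184 x at y0 -17.112506259803816 y range -67.18710274807471 71.56523625373787
```

Emit:
{"api": "arm_command", "payload": {
  "rows": [
    {"delta_rot": [0, 0, 0], "gripper": 0.0854, "xyz": [0, -0.004, 0]},
    {"delta_rot": [0, 0, 0], "gripper": 0.0854, "xyz": [0.009, 0, 0]},
    {"delta_rot": [0, 0, 0], "gripper": 0.0854, "xyz": [0, 0.004, 0]},
    {"delta_rot": [0, 0, 0], "gripper": 0.0854, "xyz": [0, 0.003, 0]},
    {"delta_rot": [0, 0, 0], "gripper": 0.0854, "xyz": [0, 0.003, 0]},
    {"delta_rot": [0, 0, 0], "gripper": 0.0854, "xyz": [0, 0.003, 0]},
    {"delta_rot": [0, 0, 0], "gripper": 0.0854, "xyz": [0, 0.003, 0]},
    {"delta_rot": [0, 0, 0], "gripper": 0.0854, "xyz": [0, 0, 0]}
  ]
}}

```text
time: 10.65
tool_pos: [0.5341, -0.0036, 0.0118]
tcp_rot: [2.018, 2.407, 0.001]
wrist_force: [-1.8, 0.6, -0.7]
width: 1.004
```

```bash
python3 look2.py
```

```text
t 10.65 tool stopframe mm [-115.6    9.3] z 11.8 x-ax deg 100.04 tilt [ 0.001 -0.   ] F [-1.8  0.6 -0.7] w 1.0 q [-0.05  0.24  2.09 -0.    0.81 -1.8 ]
977
far edge x by y [[-5.0, -56.0], [-4.4, -48.0], [-6.3, -40.0], [-5.6, -32.0], [-6.7, -24.0], [-8.9, -16.0], [-7.8, -8.0], [-9.5, 0.0], [-9.2, 8.0], [-10.6, 16.0], [-11.8, 24.0], [-13.8, 32.0], [-12.4, 40.0], [-14.8, 48.0], [-13.4, 56.0]]
slope deg -5.732216623494951 x at y0 -9.378681004902019 y range -70.77787897558589 65.91631163595578
```

Emit:
{"api": "arm_command", "payload": {
  "rows": [
    {"delta_rot": [0, 0, 0], "gripper": 0.0854, "xyz": [0, -0.02, 0]},
    {"delta_rot": [0, 0, 0], "gripper": 0.0854, "xyz": [0, -0.03, 0]},
    {"delta_rot": [0, 0, 0], "gripper": 0.0854, "xyz": [0.02, -0.02, -0.04]},
    {"delta_rot": [0, 0, 0], "gripper": 0.0854, "xyz": [0.04, 0, -0.04]},
    {"delta_rot": [0, 0, 0], "gripper": 0.0854, "xyz": [0.04, 0, -0.02]},
    {"delta_rot": [0, 0, 0], "gripper": 0, "xyz": [0.04, 0, 0]},
    {"delta_rot": [0, 0, 0], "gripper": 0, "xyz": [0.03, 0, 0]},
    {"delta_rot": [0, 0, 0], "gripper": 0, "xyz": [0, 0, 0]}
  ]
}}

```text
time: 11.5
tool_pos: [0.4366, 0.15, 0.1084]
tcp_rot: [2.013, 2.409, 0.006]
wrist_force: [-0.7, 0.0, 0.3]
width: 0.512
```

```bash
python3 look.py k -55 0
```

```text
t 11.5 tool stopframe mm [-185.   177.5] z 108.4 x-ax deg 100.23 tilt [0.004 0.002] F [-0.7  0.   0.3] w 0.51 q [ 0.28 -0.03  2.17  0.    1.   -1.47]
top centre [-54.6  -3.3] size [130.2  90.5] ang stop -84.7 1749
  fit (array([-54.6,  -3.3]), np.float64(-84.8), np.float64(0.0001), 1743)
side centre [-53.6  -2.6] size [135.3  90.6] ang stop -84.7 905
  fit (array([-53.5,  -2.6]), np.float64(-84.3), np.float64(0.0236), 879)
```

View pics/k_top.png

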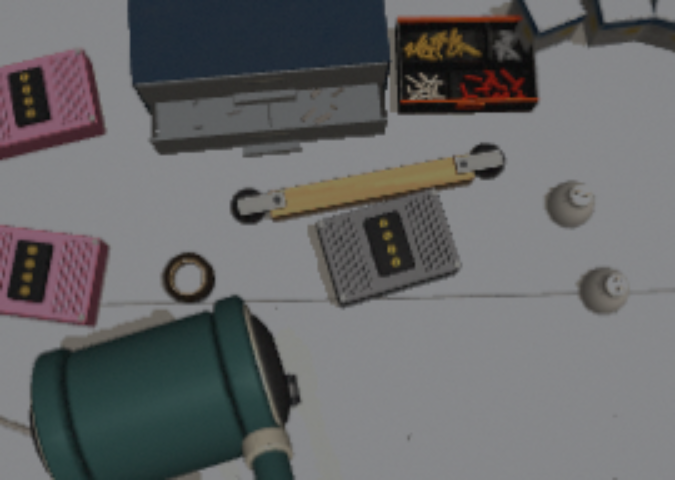

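Emit:
{"api": "arm_command", "payload": {
  "rows": [
    {"delta_rot": [0, 0, 0], "gripper": 0, "xyz": [-0.025, 0, 0]},
    {"delta_rot": [0, 0, 0], "gripper": 0, "xyz": [-0.04, 0, 0]},
    {"delta_rot": [0, 0, 0], "gripper": 0, "xyz": [-0.04, 0, 0.02]},
    {"delta_rot": [0, 0, 0], "gripper": 0, "xyz": [-0.022, 0.01, 0.03]},
    {"delta_rot": [0, 0, 0], "gripper": 0, "xyz": [0, 0.015, 0.03]},
    {"delta_rot": [0, 0, 0], "gripper": 0, "xyz": [0, 0.01, 0.016]},
    {"delta_rot": [0, 0, 0], "gripper": 0, "xyz": [0, 0, 0]}
  ]
}}

```text
time: 12.3
tool_pos: [0.4914, 0.0264, 0.0088]
tcp_rot: [-2.02, -2.403, 0.004]
wrist_force: [-0.3, -0.0, -0.0]
width: 0.0
```

```bash
python3 -c "
from h import *
from workcell import bot
tool(bot.read_state())"
```

```text
t 12.3 tool stopframe mm [-152.5   46.2] z 8.8 x-ax deg 99.89 tilt [-0.004 -0.   ] F [-0.3 -0.  -0. ] w 0.0 q [ 0.    0.18  2.17 -0.    0.79 -1.74]
```

Emit:
{"api": "arm_command", "payload": {
  "rows": [
    {"delta_rot": [0, 0, 0], "gripper": 0, "xyz": [0.002, 0.012, 0]},
    {"delta_rot": [0, 0, 0], "gripper": 0, "xyz": [0, 0.012, 0]},
    {"delta_rot": [0, 0, 0], "gripper": 0, "xyz": [0, 0.006, 0]},
    {"delta_rot": [0, 0, 0], "gripper": 0, "xyz": [0, 0.003, 0]},
    {"delta_rot": [0, 0, 0], "gripper": 0, "xyz": [0, 0.003, 0]},
    {"delta_rot": [0, 0, 0], "gripper": 0, "xyz": [0, 0.003, 0]},
    {"delta_rot": [0, 0, 0], "gripper": 0, "xyz": [0, 0.003, 0]},
    {"delta_rot": [0, 0, 0], "gripper": 0, "xyz": [0, 0, 0]}
  ]
}}

```text
time: 13.1
tool_pos: [0.533, 0.0376, 0.011]
tcp_rot: [-2.018, -2.407, 0.0]
wrist_force: [-1.8, 0.4, 1.1]
width: -0.002
```

```bash
python3 look2.py
```

```text
t 13.1 tool stopframe mm [-109.5   50.1] z 11.0 x-ax deg 100.04 tilt [-0.001  0.   ] F [-1.8  0.4  1.1] w -0.0 q [ 0.02  0.24  2.08  0.    0.81 -1.72]
948
far edge x by y [[-2.2, -56.0], [-4.6, -48.0], [-3.1, -40.0], [-5.9, -32.0], [-4.0, -24.0], [-6.2, -16.0], [-4.7, -8.0], [-6.9, 0.0], [-5.9, 8.0], [-7.6, 16.0], [-6.5, 24.0], [-7.8, 32.0], [-7.0, 40.0], [-9.4, 48.0], [-7.8, 56.0]]
slope deg -2.6657162935061867 x at y0 -6.132513266047831 y range -70.33576025230822 63.451803576077346
```

Emit:
{"api": "arm_command", "payload": {
  "rows": [
    {"delta_rot": [0, 0, 0], "gripper": 0, "xyz": [0, 0.003, 0]},
    {"delta_rot": [0, 0, 0], "gripper": 0, "xyz": [0, 0.001, 0]},
    {"delta_rot": [0, 0, 0], "gripper": 0, "xyz": [0, 0, 0]},
    {"delta_rot": [0, 0, 0], "gripper": 0, "xyz": [0, -0.02, 0]},
    {"delta_rot": [0, 0, 0], "gripper": 0, "xyz": [0, -0.015, 0]},
    {"delta_rot": [0, 0, 0], "gripper": 0.0854, "xyz": [-0.025, 0, 0]},
    {"delta_rot": [0, 0, 0], "gripper": 0.0854, "xyz": [-0.027, 0, 0]},
    {"delta_rot": [0, 0, 0], "gripper": 0.0854, "xyz": [0, 0, 0]},
    {"delta_rot": [0, 0, 0], "gripper": 0.0854, "xyz": [0, 0, 0]},
    {"delta_rot": [0, 0, 0], "gripper": 0.0854, "xyz": [0, 0, 0]},
    {"delta_rot": [0, 0, 0], "gripper": 0.0854, "xyz": [0, 0, 0]}
  ]
}}

```text
time: 14.25
tool_pos: [0.5119, -0.0186, 0.0112]
tcp_rot: [2.018, 2.408, 0.0]
wrist_force: [-0.0, -0.1, 0.6]
width: 0.995
```

```bash
python3 look.py l -50 0; python3 look2.py
```

```text
t 14.25 tool stopframe mm [-140.1   -1.6] z 11.2 x-ax deg 100.08 tilt [0. 0.] F [-0.  -0.1  0.6] w 1.0 q [-0.09  0.21  2.13  0.    0.8  -1.83]
top centre [-47.7  -5.2] size [130.5  89.4] ang stop -88.4 624
  fit (array([-47.8,  -5.2]), np.float64(-88.7), np.float64(0.0), 624)
side centre [-46.5  -4.3] size [134.3  89.6] ang stop -89.0 890
  fit (array([-46.7,  -4.1]), np.float64(-88.7), np.float64(0.0151), 875)
t 14.35 tool stopframe mm [-140.2   -1.6] z 11.2 x-ax deg 100.09 tilt [-0.  0.] F [0.2 1.4 1.1] w 1.0 q [-0.08  0.21  2.13  0.    0.8  -1.83]
977
far edge x by y [[-2.4, -56.0], [-1.4, -48.0], [-3.4, -40.0], [-1.6, -32.0], [-1.6, -24.0], [-3.1, -16.0], [-2.1, -8.0], [-4.2, 0.0], [-2.7, 8.0], [-4.6, 16.0], [-2.9, 24.0], [-5.0, 32.0], [-4.4, 40.0], [-3.2, 48.0], [-4.2, 56.0]]
slope deg -1.4290421105160387 x at y0 -3.100809034364908 y range -70.82262402170743 62.514653936944704
```

Emit:
{"api": "arm_command", "payload": {
  "rows": [
    {"delta_rot": [0, 0, 0], "gripper": 0.0854, "xyz": [0, 0.012, 0]},
    {"delta_rot": [0, 0, 0], "gripper": 0.0854, "xyz": [0, 0.012, 0]},
    {"delta_rot": [0, 0, 0], "gripper": 0.0854, "xyz": [0, 0.006, 0]},
    {"delta_rot": [0, 0, 0], "gripper": 0.0854, "xyz": [0, 0.003, 0]},
    {"delta_rot": [0, 0, 0], "gripper": 0.0854, "xyz": [0, 0.002, 0]},
    {"delta_rot": [0, 0, 0], "gripper": 0.0854, "xyz": [0, 0.002, 0]},
    {"delta_rot": [0, 0, 0], "gripper": 0.0854, "xyz": [0, 0.001, 0]},
    {"delta_rot": [0, 0, 0], "gripper": 0.0854, "xyz": [0, 0, 0]}
  ]
}}

```text
time: 15.2
tool_pos: [0.5481, -0.0124, 0.0108]
tcp_rot: [-2.017, -2.406, 0.002]
wrist_force: [-2.8, 0.4, 1.1]
width: 1.0
```

```bash
python3 look2.py
```

```text
t 15.2 tool stopframe mm [-103.4   -1.8] z 10.8 x-ax deg 100.04 tilt [-0.002  0.   ] F [-2.8  0.4  1.1] w 1.0 q [-0.07  0.27  2.05  0.    0.82 -1.81]
976
far edge x by y [[-2.3, -56.0], [-1.6, -48.0], [-0.7, -40.0], [-2.0, -32.0], [-1.5, -24.0], [-3.7, -16.0], [-1.9, -8.0], [-3.5, 0.0], [-2.7, 8.0], [-1.5, 16.0], [-3.0, 24.0], [-1.9, 32.0], [-4.0, 40.0], [-2.5, 48.0], [-2.0, 56.0]]
slope deg -0.866198358973849 x at y0 -2.3477008945312874 y range -73.36780512275689 61.970804475374855
```

Pushing 1 mm per row, watching the force.

Emit:
{"api": "arm_command", "payload": {
  "rows": [
    {"delta_rot": [0, 0, 0], "gripper": 0.0854, "xyz": [0, 0.001, 0]},
    {"delta_rot": [0, 0, 0], "gripper": 0.0854, "xyz": [0, 0.001, 0]},
    {"delta_rot": [0, 0, 0], "gripper": 0.0854, "xyz": [0, 0, 0]}
  ]
}}

```text
time: 15.55
tool_pos: [0.5511, -0.0123, 0.0109]
tcp_rot: [-2.019, -2.407, 0.0]
wrist_force: [-2.3, -0.0, -0.5]
width: 0.998
```

Emit:
{"api": "arm_command", "payload": {
  "rows": [
    {"delta_rot": [0, 0, 0], "gripper": 0.0854, "xyz": [0, 0.001, 0]},
    {"delta_rot": [0, 0, 0], "gripper": 0.0854, "xyz": [0, 0, 0]}
  ]
}}

```text
time: 15.75
tool_pos: [0.5511, -0.0123, 0.0109]
tcp_rot: [-2.018, -2.406, 0.003]
wrist_force: [-5.6, -1.6, 1.1]
width: 1.0
```

Emit:
{"api": "arm_command", "payload": {
  "rows": [
    {"delta_rot": [0, 0, 0], "gripper": 0.0854, "xyz": [0, 0.001, 0]},
    {"delta_rot": [0, 0, 0], "gripper": 0.0854, "xyz": [0, 0, 0]}
  ]
}}

```text
time: 15.95
tool_pos: [0.5511, -0.0123, 0.0109]
tcp_rot: [-2.017, -2.404, 0.005]
wrist_force: [-8.8, -1.1, 4.7]
width: 0.996
```

Emit:
{"api": "arm_command", "payload": {
  "rows": [
    {"delta_rot": [0, 0, 0], "gripper": 0.0854, "xyz": [0, 0.001, 0]},
    {"delta_rot": [0, 0, 0], "gripper": 0.0854, "xyz": [0, 0, 0]}
  ]
}}

```text
time: 16.15
tool_pos: [0.5511, -0.0122, 0.0109]
tcp_rot: [-2.016, -2.403, 0.007]
wrist_force: [-11.5, -1.8, 7.6]
width: 1.004
```

```bash
python3 look2.py
```

```text
t 16.15 tool stopframe mm [-100.4   -2.1] z 10.9 x-ax deg 100.02 tilt [-0.007 -0.001] F [-11.5  -1.8   7.6] w 1.0 q [-0.07  0.27  2.04 -0.    0.83 -1.81]
972
far edge x by y [[1.3, -56.0], [-0.9, -48.0], [-0.1, -40.0], [1.2, -32.0], [-1.0, -24.0], [0.3, -16.0], [1.2, -8.0], [-0.6, 0.0], [-0.0, 8.0], [1.3, 16.0], [-0.6, 24.0], [1.1, 32.0], [-1.3, 40.0], [0.3, 48.0], [1.1, 56.0]]
slope deg 0.10354329931733733 x at y0 0.05639085364030923 y range -72.90340904288965 64.04212323470264
```

The block is firmly against the stop and flush. I'll retreat and check.

Emit:
{"api": "arm_command", "payload": {
  "rows": [
    {"delta_rot": [0, 0, 0], "gripper": 0.0854, "xyz": [0, -0.005, 0]},
    {"delta_rot": [0, 0, 0], "gripper": 0.0854, "xyz": [0, -0.02, 0]},
    {"delta_rot": [0, 0, 0], "gripper": 0.0854, "xyz": [0, -0.03, 0]},
    {"delta_rot": [0, 0, 0], "gripper": 0.0854, "xyz": [0, -0.03, -0.04]},
    {"delta_rot": [0, 0, 0], "gripper": 0.0854, "xyz": [0.04, 0, -0.04]},
    {"delta_rot": [0, 0, 0], "gripper": 0.0854, "xyz": [0.04, 0, -0.03]},
    {"delta_rot": [0, 0, 0], "gripper": 0.0854, "xyz": [0.04, 0, 0]},
    {"delta_rot": [0, 0, 0], "gripper": 0.0854, "xyz": [0.04, 0, 0]},
    {"delta_rot": [0, 0, 0], "gripper": 0.0854, "xyz": [0, 0, 0]}
  ]
}}

```text
time: 17.1
tool_pos: [0.4445, 0.1305, 0.1183]
tcp_rot: [2.012, 2.41, 0.008]
wrist_force: [-1.1, -0.2, -0.3]
width: 0.997
```

```bash
python3 look.py z -45 -4;python3 - <<'E'
from h import *
from workcell import read_camera
w=cloud(read_camera("top"))
for c in((.635,-.2),(.543,-.226),(.575,.205)):
    m=blob(w,c[0]-.05,c[0]+.05,c[1]-.05,c[1]+.05,.01,.07);print(cv2.minEnclosingCircle(w[m][:,:2].astype(np.float32)*1000))
E
```

```text
t 17.1 tool stopframe mm [-180.6  156.9] z 118.3 x-ax deg 100.29 tilt [0.005 0.003] F [-1.1 -0.2 -0.3] w 1.0 q [ 0.23 -0.04  2.16  0.    1.01 -1.52]
top centre [-45.2  -6.4] size [130.8  90.4] ang stop -89.9 1743
  fit (array([-45.1,  -6.3]), np.float64(-90.1), np.float64(0.0002), 1738)
side centre [-43.5  -5.2] size [135.5  90.1] ang stop -89.6 891
  fit (array([-43.8,  -4.8]), np.float64(-90.4), np.float64(0.0376), 874)
((642.3971557617188, -206.4514617919922), 24.296239852905273)
((546.91259765625, -234.75741577148438), 23.9935302734375)
((571.0733642578125, 204.91671752929688), 26.829347610473633)
```

View pics/z_top.png

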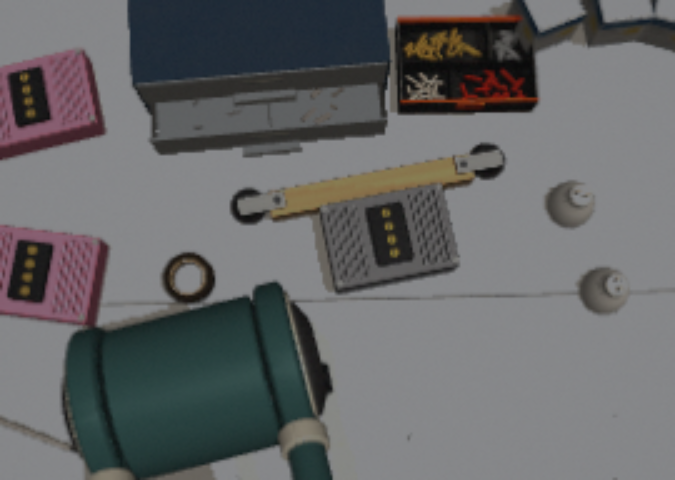

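The picture shows the transformer flush along the batten. The bulbs and tape are unmoved and the arm is clear, so I'm handing in.

```bash
python3 -c "
from workcell import bot
print(bot.finish_job())"
```

```text
the job is handed in; nothing more can be done
None
```

The transformer now lies flush along the stop, and I handed the job in at about 17 s. `bot.finish_job()` reports no verdict, so what follows rests on my own camera checks.

**What I did:** I turned it about 56° clockwise by pushing its near-left corner with the closed fingertips, and partly with the open fingers' left tip. I brought it to within about 1.5° of square before it met the wood. Then I pushed it home with both fingertips of the open gripper until it stopped, at about 12 N, and backed away.

**Last checks (clean views with the arm clear):**
- **Angle:** the top camera puts it about 0.1° from parallel with the stop, and the side camera within about 0.4°. The limit is 0.045 rad (2.6°).
- **Position:** its centre is about 45 mm in front of the stop face by the top camera and about 44 mm by the side camera. Lengthwise it is 5–6 mm off the stop's middle. The two cameras differ by 1–2 mm, which is within calibration.
- **Other items:** the bulbs and tape read within 1 mm of where they started. The pink look-alikes were not touched.
- **Contact and tipping:** the arm was well clear of everything when I handed in. I saw no lifting or tipping, but I did not measure tilt separately.

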